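Sniff, seat and back off a cylinder valve

ROBOT

A 6-joint arm with a two-finger parallel gripper is mounted at the origin on the work surface. World frame = base frame: x ahead of the robot, y to its left, z up, the work surface at z = 0. Lengths are in m, angles in rad, forces in N, time in s.
With the tool pointing down it reaches from about 0.275 to 0.775 m from the base axis. Payload 14.6 kg.
Tool frame: the origin (TCP) lies between the finger pads; the fingertips stand 22 mm ahead of it and the grasp point (between the pads) lies 3 mm ahead of it (tip_reach is the distance from the TCP to the fingertips, in m); z points along the fingers, y is the direction in which the jaws open and shut (so a half turn about z gives the same grasp; the last joint's range is limited). The gripper opens to 85 mm and grips with 20 to 120 N. Pads are 22 mm wide; open, the fingers measure 114 mm over their backs; the gripper's body (76 mm by 85 mm) begins 54 mm behind the grasp point. The pads swing forward as they close: fully open they stand 13 mm farther back than shut.
Start: joints at [1.007, 0.263, -0.048, 1.259, 0, 1.415], TCP at [0.209, 0.482, 0.253] pointing down, gripper open.
Joint ranges: [-2.65, 2.65], [-0.89, 1.7], [-1.18, 1.37], [-2.13, 2.11], [-1.35, 1.29], [-3.14, 3.14]. Speed limits (rad/s): [1.89, 1.89, 2.57, 2.79, 3.14, 3.14].

INTERFACE

Orientations are given as a rotation vector (axis times angle).
In Python, from plant import * gives the robot as it stands.
- The arm moves only by the tool servo_tool, never from a script. Its argument "series" is a list of rows, each a list of 7 numbers: the shift along the tool's x, y, z in cm, then the turn, a rotation vector about the tool's x, y, z in rad, then the opening, from 0 (shut) to 1 (fully open). A call has 1 to 8 rows; each row is the pose to reach, as a shift and turn from the pose measured when the call began, along the tool's axes at that moment; what a row does not reach only later rows make up. A row lasts 1/8 s, in which the tool goes at most 62.5 mm and 10.7 degrees, less where a joint would pass 70% of its speed; a pose out of reach is approached as far as the arm can. A call with a gripper value outside its range is refused whole. The fingers move at their own pace and stop on an object; the grip force is fixed at half the most. Time passes only in rows, so rows that repeat a pose let the fingers close. It gives the time, the measured TCP pose, the force and the opening at its end, in the units of the state.
- state(): the state, without advancing time (a new reading comes with each control period).
- get_image(name): name is "side" or "top" or "wrist"; returns the picture (400x640x3 uint8, red, green, blue); there is no depth.
- calibration(name): a dict with "K" (3x3 intrinsics, pixels), "extrinsics" (4x4, takes a point from camera to world coordinates). Camera axes: x right, y up, looking along -z (the intrinsics and any distortion apply to the point x, -y, -z); pixel columns grow to the right and rows downward; lengths in m; the calibration is good to about 2 mm. The wrist camera is an equidistant fisheye: a pixel r from the principal point sees the ray r / f radians off the axis. A picture is of the moment at which its call begins: read the wrist's pose just before it. calibration takes no time and is no camera call; for the wrist camera it gives the pose at the moment of the call.
- close_job(): hands the job in, once; it reports no verdict.
The state is a dict: "time": time; "joints": joint angles; "joint_vel": joint speeds; "tau": joint torques, N m; "ee_pos": TCP position; "orientation": TCP orientation; "contact_force": force on the tool from outside, world axes, zero at the start; "moment": the same for the moment, N m; "grip_width": finger opening in m.
Only numpy, scipy, OpenCV 4.12 (cv2) and the standard library are available. Lean on these libraries where they do the work, as an engineer would, in place of code of your own. Each camera call takes 0.05 s, during which the arm holds its last target.

TASK

Pick up the leak probe, point its wand straight at the mouth of the brass valve's side outlet from about 3 cm away without touching the valve, hold it steady there for about a second, and lay it flat back on its rubber mat. Then take the upright spinner handle on the valve's handwheel, close the valve clockwise until it is against its stop, and back it off (counter-clockwise) exactly two full turns from the stop. Finish with the gripper still holding the spinner handle, the wheel at rest, and leave everything else on the counter where it is.

Things in the scene. Friction and masses are not known exactly. Their poses are not given: they have to be found in the camera images.
- probe_center (a point): Centre of the grey plastic body of the loose handheld leak probe, a block 130 long x 30 wide x 34 mm high with rounded edges (220 g or so), lying flat on the mat. Its x axis runs along the probe towards the wand, z is up. A thin steel wand (10 mm across, with a 16 mm thick nose) sticks out of the +x end. Grip the body across its 30 mm width, near its middle: it balances there.
- probe_tip (a point): Very end of the wand's nose: 175 mm ahead (+x) of probe_center and 2 mm above it; the axes are the probe's, so the wand points along x.
- mat: Fixed black rubber mat on the counter, 270 (its x) x 120 (its y) x 4 mm thick, on which the probe lies; origin at the centre of its underside.
- outlet (a point): Centre of the open mouth of the brass valve's side outlet, a level stub 35 mm across, 95 mm above the counter and 62 mm out from the valve's upright axis. The outlet looks along -y of this frame (z is up): so the wand is to point along this frame's +y. The valve is fixed in a grey test block 110 x 110 x 36 mm.
- wheel_center (a point): Centre of the valve's handwheel, on the valve's upright axis, 165 mm above the counter. The level dark steel wheel has four spokes and a rim of 12 mm bar on a 50 mm radius (112 mm over all); its hub rises no more than 12 mm above this point, the rim 6 mm, and the boss under the spinner handle 9 mm. x points from the axis to the handle and turns with the wheel.
- handle_center (a point): Centre of the black upright spinner handle on the wheel's rim, 50 mm from the wheel's axis: a round post 19 mm across and 45 mm tall, from 175 to 220 mm above the counter. It spins freely on its own pin, so a gripper holding it from above can lead it round in circles without turning itself.
- wheel (a joint): Turn of the handwheel in rad: 0 = closed, against the rigid stop; grows as the wheel is turned open, counter-clockwise seen from above (one turn 6.283, two turns 12.566, end of travel three turns). It starts open by 0.4 to 1 turn, is stiff (about 2.5 N at the handle) and stays where it is left.
- spinner: The spinner handle as a whole; origin at the centre of its underside, 22.5 mm below handle_center.
- regulator: Bystander, to be left alone: blue pressure regulator, round body 60 mm across and 74 mm high with one gauge and two brass stubs (150 mm over all); origin at its underside.
- gauge_housing: Bystander, to be left alone: scratched aluminium gauge housing, an empty round cup 80 mm across and 36 mm high with a brass stub; origin at its underside.
- bushing0: Bystander, to be left alone: black nylon bushing, 36 mm across, 28 mm high, nearer the robot; origin at its underside.
- bushing1: Bystander, to be left alone: black nylon bushing, 36 mm across, 28 mm high, beyond the valve; origin at its underside.
- spanner: Bystander, to be left alone: flat steel spanner 190 mm long, lying.
- test_fluid: Bystander, to be left alone: white plastic bottle 64 mm across, 170 mm high; origin at its underside.
- tape_roll: Bystander, to be left alone: white roll of tape 56 mm across, 15 mm high, lying; origin at its underside.
Mind the look-alikes: they are no part of the job. Leave any blue or purple look-alike of the part that bears outlet alone.

How it is judged:
By the outcome, as a careful person would: the job done as asked, in the order asked, and still so for the second after the job is handed in, while the arm keeps its last pose, push and grip.
It also fails if it takes over 69 s, if anything falls off the work surface, if the arm or the gripper's body presses on something with over 40 N, if the wrist force passes 120 N, or if a joint passes its speed limit or range.

## Working session

There is one attempt and no reset: what is moved stays moved. The work goes in short steps, Python scripts to look and compute and a tool call to move; the robot and the scene stay as the last step left them, time stands still between calls to the robot, and variables do not carry over. Pictures are saved under pics/ and viewed, and the job is handed in when it is done.

Besides the shell and the picture viewer there is one more tool, called after ">>>" as name(argument=value, ...) on one line, values as JSON. servo_tool: Moves the arm, as the interface text tells. Its arguments: {"type":"object","properties":{"series":{"type":"array"}},"required":["series"]}

```bash
ls; mkdir -p pics; python3 - <<'E'
from plant import *
import cv2
print(state())
for n in ["side","top","wrist"]:
    c=calibration(n); print(n,c)
    cv2.imwrite(f"pics/{n}0.png",get_image(n)[:,:,::-1])
E
```

```text
pics
{'time': 0.0, 'joints': array([ 1.00673169e+00,  2.63508872e-01, -4.89124968e-02,  1.25941275e+00,
        3.35496402e-05,  1.41551363e+00]), 'joint_vel': array([-0.0001228 ,  0.00141755, -0.00040743,  0.00047377, -0.00056344,
        0.00116298]), 'tau': array([-4.88679470e-04, -6.37611508e+01,  3.84564650e+01,  1.36747843e-02,
       -1.09535697e-04, -2.01431669e-05]), 'ee_pos': array([0.20853857, 0.48153793, 0.25284135]), 'orientation': array([-6.37571168e-01, -3.07581094e+00,  1.50710482e-03]), 'contact_force': array([-0.33177818, -0.32757451,  0.3667899 ]), 'moment': array([0.00287421, 0.01479574, 0.01756309]), 'grip_width': 0.08531837776814796}
side {'K': array([[362.60784828,   0.        , 319.64918619],
       [  0.        , 362.60784828, 200.16923952],
       [  0.        ,   0.        ,   1.        ]]), 'extrinsics': array([[ 0.65140167,  0.40450589, -0.64191187, -0.12394721],
       [-0.75857491,  0.32993853, -0.56187602, -0.59597149],
       [-0.0154907 ,  0.85294522,  0.52177053,  0.65502355],
       [ 0.        ,  0.        ,  0.        ,  1.        ]])}
top {'K': 
[... 237 characters left out ...]
3.54249194e-01],
       [-9.99939394e-01, -1.09294234e-02,  1.32482345e-03,
        -4.57324688e-02],
       [ 4.45626175e-04,  8.00565468e-02,  9.96790224e-01,
         1.81674268e+00],
       [ 0.00000000e+00,  0.00000000e+00,  0.00000000e+00,
         1.00000000e+00]])}
wrist {'K': array([[309.70691629,   0.        , 315.50095894],
       [  0.        , 309.70691629, 200.47208777],
       [  0.        ,   0.        ,   1.        ]]), 'extrinsics': array([[ 0.39717892, -0.87092658, -0.28937139,  0.13367729],
       [ 0.91773985,  0.37637768,  0.12685979,  0.51374432],
       [-0.00157263, -0.31595369,  0.94877331,  0.37344971],
       [ 0.        ,  0.        ,  0.        ,  1.        ]])}
```

View pics/side0.png

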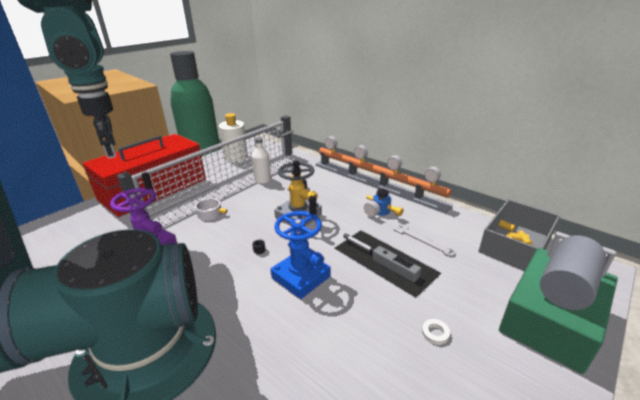

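View pics/top0.png

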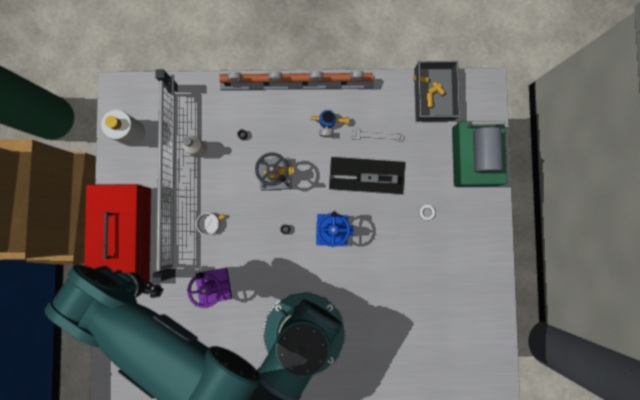

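View pics/wrist0.png

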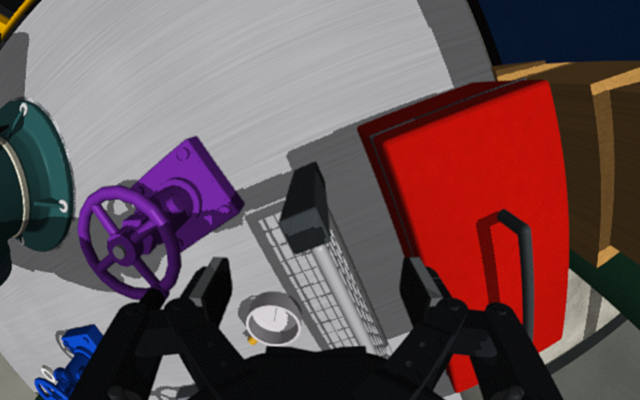

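The top view shows three valves: purple (210,287), blue (333,229) and brass with a dark wheel (275,172). Only the brass one matches; the probe lies on the black mat at (367,177). I'll enlarge the crops to confirm.

```bash
python3 - <<'E'
import cv2
t=cv2.imread("pics/top0.png"); s=cv2.imread("pics/side0.png")
a=cv2.resize(t[140:205,240:420],None,fx=4.4,fy=4.4,interpolation=cv2.INTER_CUBIC)
cv2.imwrite("pics/top_c.png",a)
b=cv2.resize(s[150:300,260:450],None,fx=4,fy=4,interpolation=cv2.INTER_CUBIC)
cv2.imwrite("pics/side_c.png",b)
E
```

```text
(no output)
```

View pics/top_c.png

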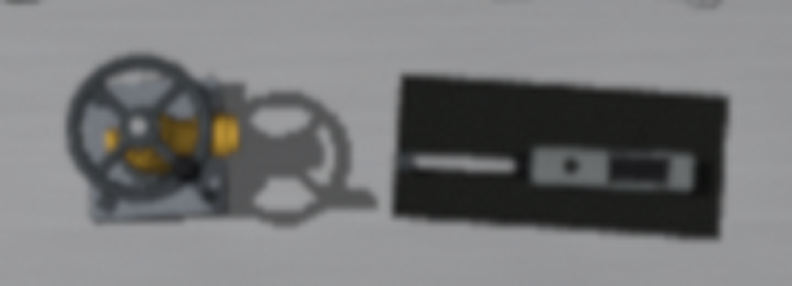

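View pics/side_c.png

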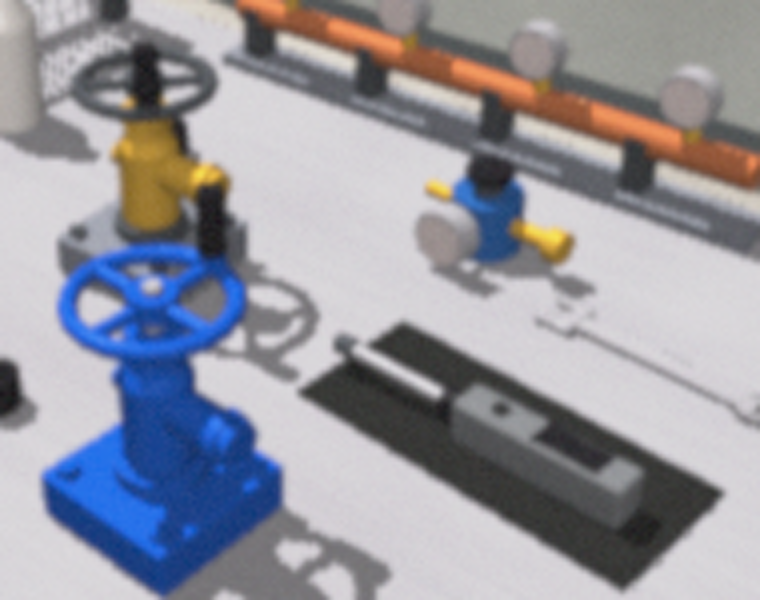

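```bash
cat > h.py <<'E'
from plant import *
import numpy as np, cv2
from scipy.spatial.transform import Rotation as R
np.set_printoptions(precision=4,suppress=True)
def ray(c,n,u,v):
    K=c["K"];x=(u-K[0,2])/K[0,0];y=(v-K[1,2])/K[1,1]
    if n=="wrist":
        r=np.hypot(x,y); s=np.sin(r)/r if r>1e-9 else 1
        d=np.array([x*s,-y*s,-np.cos(r)])
    else: d=np.array([x,-y,-1.])
    E=c["extrinsics"]; d=E[:3,:3]@d
    return E[:3,3],d/np.linalg.norm(d)
def onz(c,n,u,v,z):
    o,d=ray(c,n,u,v); return o+d*(z-o[2])/d[2]
def proj(c,n,p):
    E=c["extrinsics"]; q=E[:3,:3].T@(np.asarray(p,float)-E[:3,3]); q=np.array([q[0],-q[1],-q[2]])
    K=c["K"]
    if n=="wrist":
        rr=np.hypot(q[0],q[1]); th=np.arctan2(rr,q[2]); a=q[:2]/rr*th
    else: a=q[:2]/q[2]
    return a*[K[0,0],K[1,1]]+[K[0,2],K[1,2]]
def tri(rays):
    A=np.zeros((3,3));b=np.zeros(3)
    for o,d in rays:
        M=np.eye(3)-np.outer(d,d);A+=M;b+=M@o
    p=np.linalg.solve(A,b)
    return p,[np.linalg.norm((np.eye(3)-np.outer(d,d))@(p-o)) for o,d in rays]
def Rdown(yaw_y): # tool z down, tool y axis along world heading yaw_y
    y=np.array([np.cos(yaw_y),np.sin(yaw_y),0]);z=np.array([0,0,-1.]);return np.c_[np.cross(y,z),y,z]
def delta(p,Rt,s=None):
    s=s or state(); R0=R.from_rotvec(s["orientation"]).as_matrix()
    return 100*R0.T@(np.asarray(p)-s["ee_pos"]), R.from_matrix(R0.T@Rt).as_rotvec()
E
python3 - <<'E'
from h import *
t=calibration("top");s=calibration("side")
T=lambda x,y:(240+x/4.4,140+y/4.4)
S=lambda x,y:(260+x/4,150+y/4)
for n,a,z in [("wheelc",T(138,127),.177),("handle top",T(183,163),.22),("probe R end mid",T(694,172),.038),("probe L end mid",T(530,165),.038),("tip",T(400,160),.023),("mat",T(402,75),.004),("mat",T(728,97),.004),("mat",T(720,238),.004),("mat",T(393,215),.004),("outlet",T(238,134),.105),("block",T(92,220),.036),("block",T(225,212),.036),("bluewheel",(333,229),.165)]:
    print(n,onz(t,"top",*a,z))
for n,a,z in [("wheelc",S(145,80),.165),("handle top",S(145,45),.22),("probe wand tip",S(345,345),.023),("mat",S(405,322),.004),("mat",S(720,492),.004),("mat",S(625,590),.004),("mat",S(300,390),.004)]:
    print("side",n,onz(s,"side",*S(0,0) if 0 else a,z))
s0=state();R0=R.from_rotvec(s0["orientation"]).as_matrix();print(R0)
E
```

```text
wheelc [0.5606 0.098  0.177 ]
handle top [0.5287 0.0619 0.22  ]
probe R end mid [ 0.5368 -0.3357  0.038 ]
probe L end mid [ 0.5439 -0.2043  0.038 ]
tip [ 0.5507 -0.1004  0.023 ]
mat [ 0.6229 -0.1036  0.004 ]
mat [ 0.6018 -0.3706  0.004 ]
mat [ 0.486  -0.3612  0.004 ]
mat [ 0.5077 -0.0947  0.004 ]
outlet [0.5633 0.027  0.105 ]
block [0.5036 0.1476 0.036 ]
block [0.5089 0.0409 0.036 ]
bluewheel [ 0.3629 -0.1006  0.165 ]
side wheelc [0.5662 0.0994 0.165 ]
side handle top [0.528 0.059 0.22 ]
side probe wand tip [ 0.5514 -0.1037  0.023 ]
side mat [ 0.6233 -0.1065  0.004 ]
side mat [ 0.6004 -0.3686  0.004 ]
side mat [ 0.4857 -0.362   0.004 ]
side mat [ 0.5095 -0.096   0.004 ]
[[-0.9176  0.3975 -0.0004]
 [ 0.3975  0.9176 -0.0007]
 [ 0.0001 -0.0008 -1.    ]]
```

```bash
python3 - <<'E'
from h import *
print(delta([.54,-.11,.33],Rdown(np.radians(-3))))
E
```

```text
(array([-53.9248, -41.1147,  -7.6816]), array([-0.0008,  0.0004,  1.2143]))
```

>>> servo_tool(series=[[0,0,-6,0,0,0,1],[-9,-7,-7.7,0,0,0.19,1],[-14,-11,-7.7,0,0,0.37,1],[-19,-15,-7.7,0,0,0.55,1],[-24,-19,-7.7,0,0,0.73,1],[-29,-23,-7.7,0,0,0.91,1],[-34,-27,-7.7,0,0,1.08,1],[-40,-31,-7.7,0,0,1.21,1]])

```text
time: 1.15
ee_pos: [0.4174, 0.096, 0.3301]
orientation: [2.279, 2.161, -0.001]
contact_force: [0.9, 1.3, 0.3]
grip_width: 0.0856
```

```bash
python3 - <<'E'
from h import *
print(state()["time"],state()["ee_pos"],state()["contact_force"],delta([.54,-.11,.33],Rdown(np.radians(-3))))
E
```

```text
1.15 [0.4174 0.096  0.3301] [0.8877 1.2543 0.2992] (array([-19.9173,  13.3312,   0.0256]), array([-0.    ,  0.0006, -0.0007]))
```

>>> servo_tool(series=[[-5,3.3,0,0,0,0,1],[-10,6.7,0,0,0,0,1],[-15,10,0,0,0,0,1],[-20,13.3,0,0,0,0,1],[-20,13.3,0,0,0,0,1],[-20,13.3,0,0,0,0,1]])

```text
time: 1.9
ee_pos: [0.5394, -0.1107, 0.3299]
orientation: [-2.28, -2.161, 0.001]
contact_force: [1.0, 0.6, -0.4]
grip_width: 0.0851
```

```bash
python3 - <<'E'
from h import *
import pickle
s=state();c=calibration("wrist");im=get_image("wrist")
print(s["time"],s["ee_pos"],s["joint_vel"])
cv2.imwrite("pics/w1.png",im[:,:,::-1]); pickle.dump((s,c,im),open("w1.pkl","wb"))
E
```

```text
1.9 [ 0.5394 -0.1107  0.3299] [ 0.0205 -0.0212 -0.0086  0.0015  0.0008  0.0002]
```

View pics/w1.png

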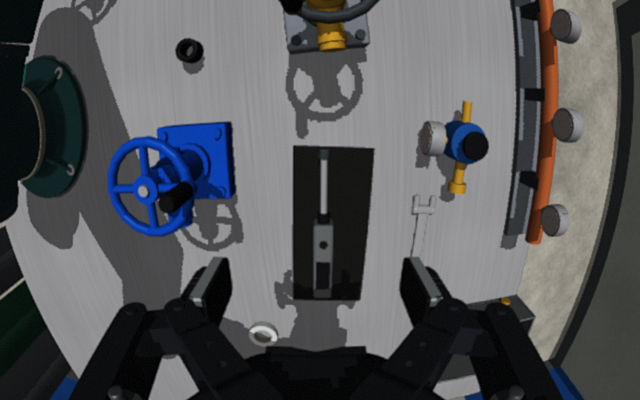

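Wrist view: mat spans (294..374,147..299) with the probe's grey body around (323,260) and its nose at (324,150). The brass outlet mouth is at about (331,50) above the grey block. I'll enlarge these.

```bash
python3 - <<'E'
import cv2
w=cv2.imread("pics/w1.png")
cv2.imwrite("pics/w1p.png",cv2.resize(w[140:305,285:385],None,fx=3.6,fy=3.6,interpolation=cv2.INTER_CUBIC))
cv2.imwrite("pics/w1o.png",cv2.resize(w[0:70,270:390],None,fx=6,fy=6,interpolation=cv2.INTER_CUBIC))
E
```

```text
(no output)
```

View pics/w1p.png

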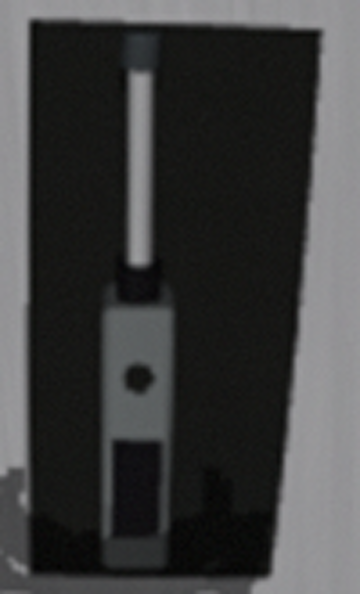

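View pics/w1o.png

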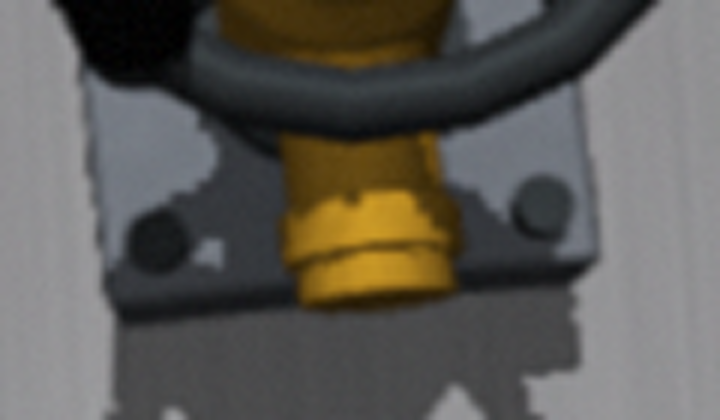

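```bash
python3 - <<'E'
from h import *
import pickle
s,c,im=pickle.load(open("w1.pkl","rb"))
P=lambda x,y:(285-.5+(x+.5)/3.6,140-.5+(y+.5)/3.6)
O=lambda x,y:(270-.5+(x+.5)/6,-.5+(y+.5)/6)
def q(n,a,z): p=onz(c,"wrist",*a,z);print(n,p);return p
l1=q("L front",P(103,320),.036);r1=q("R front",P(175,320),.036)
l2=q("L rear",P(103,540),.036);r2=q("R rear",P(169,540),.036)
print("w",np.linalg.norm(r1-l1),np.linalg.norm(r2-l2))
d=(l1+r1-l2-r2);print("heading deg from +y toward +x",np.degrees(np.arctan2(d[0],d[1])))
tip=q("tip",P(140,33),.023)
wb=q("wand base",P(140,262),.023); d=tip-wb; print("wand heading",np.degrees(np.arctan2(d[0],d[1])))
f=q("front top",P(138,303),.038);b=q("rear top",P(136,568),.038)
print("len",np.linalg.norm(f-b))
m=[q("mat",P(*a),.004) for a in [(32,20),(321,30),(270,576),(32,574)]]
print(np.linalg.norm(m[0]-m[1]),np.linalg.norm(m[1]-m[2]),np.linalg.norm(m[2]-m[3]),np.linalg.norm(m[3]-m[0]))
d=m[0]+m[1]-m[2]-m[3];print("mat heading",np.degrees(np.arctan2(d[0],d[1])),"centre",sum(m)/4)
print("outlet")
a=q("L",O(300,303),.095);b=q("R",O(457,290),.095);d=b-a;print(np.linalg.norm(d),(a+b)/2,"mouth-line angle",np.degrees(np.arctan2(d[1],d[0])))
a=q("top collar L",O(284,250),.095);b=q("collar R",O(462,238),.095);d=b-a;print(np.linalg.norm(d),(a+b)/2,np.degrees(np.arctan2(d[1],d[0])))
a=q("block top L",O(122,303),.036);b=q("block R",O(598,258),.036);d=b-a;print(np.linalg.norm(d),np.degrees(np.arctan2(d[1],d[0])), (a+b)/2)
E
```

```text
L front [ 0.5303 -0.2107  0.036 ]
R front [ 0.5594 -0.2123  0.036 ]
L rear [ 0.5242 -0.3187  0.036 ]
R rear [ 0.5537 -0.3204  0.036 ]
w 0.029202433930794795 0.02953929390165676
heading deg from +y toward +x 3.1352180815609763
tip [ 0.5508 -0.0971  0.023 ]
wand base [ 0.5464 -0.1913  0.023 ]
wand heading 2.6343193782611922
front top [ 0.5448 -0.2031  0.038 ]
rear top [ 0.5383 -0.3337  0.038 ]
len 0.130786987840765
mat [ 0.5079 -0.0923  0.004 ]
mat [ 0.6251 -0.1018  0.004 ]
mat [ 0.604  -0.3687  0.004 ]
mat [ 0.4867 -0.3601  0.004 ]
0.11753643230993831 0.2677412151541692 0.11764484887339414 0.2686675183259151
mat heading 4.52976962603963 centre [ 0.5559 -0.2307  0.004 ]
outlet
L [0.5509 0.0286 0.095 ]
R [0.5803 0.0302 0.095 ]
0.029528410118985188 [0.5656 0.0294 0.095 ] mouth-line angle 2.9766770354718517
top collar L [0.5484 0.0392 0.095 ]
collar R [0.5818 0.0405 0.095 ]
0.033438444440724184 [0.5651 0.0398 0.095 ] 2.1039303763191857
block top L [0.5135 0.0408 0.036 ]
block R [0.6182 0.0473 0.036 ]
0.10490267784153083 3.535600716224559 [0.5658 0.0441 0.036 ]
```

>>> servo_tool(series=[[3,1,0,0,0,0,1],[6,2,0,0,0,0,1],[6,2,0,0,0,0,1],[6,2,0,0,0,0,1]])

```text
time: 2.45
ee_pos: [0.5619, -0.0507, 0.3306]
orientation: [2.277, 2.163, -0.001]
contact_force: [0.2, 0.5, -0.3]
grip_width: 0.0852
```

```bash
python3 - <<'E'
from h import *
import pickle
s=state();c=calibration("wrist");im=get_image("wrist")
print(s["time"],s["ee_pos"],s["joint_vel"],c["extrinsics"][:3,3])
cv2.imwrite("pics/w2.png",im[:,:,::-1]); pickle.dump((s,c,im),open("w2.pkl","wb"))
w=im[:,:,::-1]
cv2.imwrite("pics/w2c.png",cv2.resize(w[0:130,250:390],None,fx=4.5,fy=4.5,interpolation=cv2.INTER_CUBIC))
E
```

```text
2.45 [ 0.5619 -0.0507  0.3306] [-0.0182  0.0004  0.0031 -0.      0.0014  0.0007] [0.5653 0.0302 0.4511]
```

View pics/w2c.png

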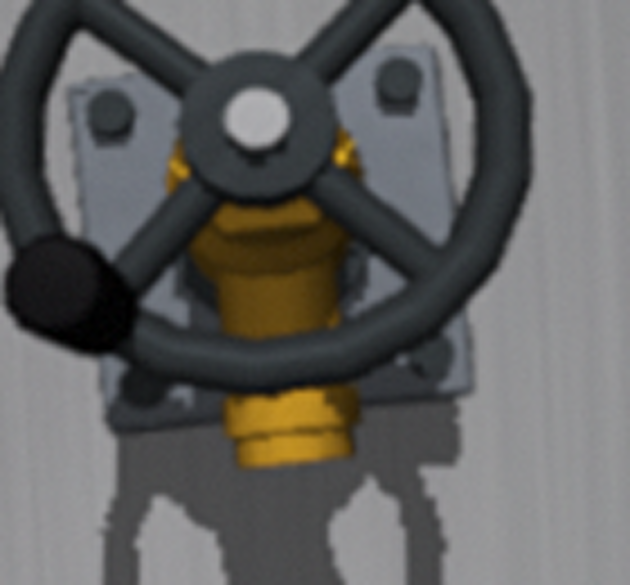

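```bash
python3 - <<'E'
from h import *
import pickle
s,c,im=pickle.load(open("w2.pkl","rb"))
O=lambda x,y:(250-.5+(x+.5)/4.5,-.5+(y+.5)/4.5)
def q(n,a,z): p=onz(c,"wrist",*a,z);print(n,p);return p
a=q("L",O(239,467),.095);b=q("R",O(355,457),.095);d=b-a;print(np.linalg.norm(d),(a+b)/2,np.degrees(np.arctan2(d[1],d[0])))
a=q("cL",O(230,433),.095);b=q("cR",O(360,420),.095);d=b-a;print(np.linalg.norm(d),(a+b)/2,np.degrees(np.arctan2(d[1],d[0])))
h=q("hub",O(257,117),.177);hh=q("handle",O(52,283),.22)
print(np.linalg.norm((h-hh)[:2]))
bl=[q("b",O(*p),.036) for p in [(70,90),(112,412),(470,385),(437,45)]]
for i in range(4):
    d=bl[(i+1)%4]-bl[i];print(np.linalg.norm(d),np.degrees(np.arctan2(d[1],d[0])))
print(sum(bl)/4)
# rim outer extents
a=q("rimR",O(530,130),.165);b=q("rimL",O(-3,130),.165);print((a+b)/2,np.linalg.norm(a-b))
q("rim bottom",O(258,392),.165)
E
```

```text
L [0.5511 0.0279 0.095 ]
R [0.5804 0.029  0.095 ]
0.02927713873259666 [0.5657 0.0285 0.095 ] 2.0953694181662383
cL [0.5493 0.0367 0.095 ]
cR [0.5821 0.0384 0.095 ]
0.032772932926099244 [0.5657 0.0376 0.095 ] 2.8925710682849473
hub [0.5615 0.0983 0.177 ]
handle [0.5272 0.0619 0.22  ]
0.05003341936332202
b [0.5051 0.1469 0.036 ]
b [0.5124 0.0466 0.036 ]
b [0.6176 0.0492 0.036 ]
b [0.6133 0.1546 0.036 ]
0.10053678776578237 -85.85304926861733
0.10526172122271296 1.4412712261151388
0.10546523938146234 92.33527959248013
0.10847863135287615 -175.9022724847914
[0.5621 0.0993 0.036 ]
rimR [0.6163 0.0972 0.165 ]
rimL [0.5084 0.1036 0.165 ]
[0.5624 0.1004 0.165 ] 0.1081239963266089
rim bottom [0.5586 0.0435 0.165 ]
```

Measurements agree:
- **Valve axis:** (0.562, 0.0985), with the handle 50 mm from it.
- **Outlet axis:** yawed 3°.
- **Probe centre:** (0.5415, -0.270), heading 3.1° off +y.

The visible brass face stands about 70 mm from the axis, and the collar edge is at 62 mm as given.

```bash
python3 - <<'E'
from h import *
print(delta([.5415,-.270,.10],Rdown(np.radians(-3.1))))
print(delta([.5415,-.270,.029],Rdown(np.radians(-3.1))))
E
```

```text
(array([-21.9541,  -0.8982,  23.0697]), array([0.    , 0.0005, 0.002 ]))
(array([-21.9502,  -0.8982,  30.1697]), array([0.    , 0.0005, 0.002 ]))
```

>>> servo_tool(series=[[-5,-0.2,2,0,0,0,1],[-10,-0.4,6,0,0,0,1],[-15,-0.6,10,0,0,0,1],[-19,-0.8,14,0,0,0,1],[-21.95,-0.9,19,0,0,0,1],[-21.95,-0.9,23,0,0,0,1],[-21.95,-0.9,23,0,0,0,1],[-21.95,-0.9,23,0,0,0,1]])

```text
time: 3.5
ee_pos: [0.5419, -0.2703, 0.1025]
orientation: [2.277, 2.161, -0.0]
contact_force: [0.2, 0.1, 0.2]
grip_width: 0.0855
```

```bash
python3 - <<'E'
from h import *
import pickle
print(state()["ee_pos"],delta([.5415,-.270,.029],Rdown(np.radians(-3.1))))
s=state();c=calibration("wrist");im=get_image("wrist")
cv2.imwrite("pics/w3.png",im[:,:,::-1]); pickle.dump((s,c,im),open("w3.pkl","wb"))
E
```

```text
[ 0.5419 -0.2703  0.1025] (array([ 0.0362, -0.057 ,  7.3473]), array([0.0015, 0.0015, 0.002 ]))
```

View pics/w3.png

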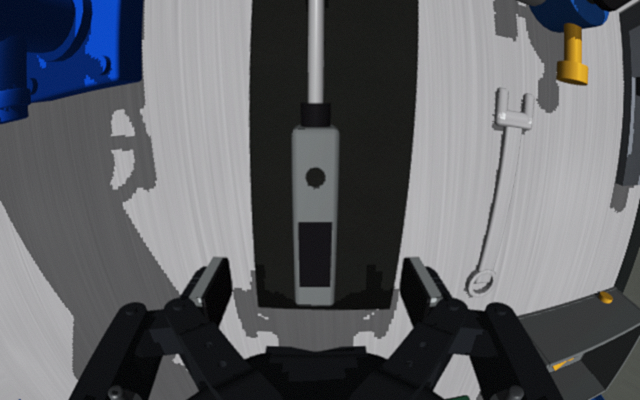

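```bash
python3 - <<'E'
from h import *
import pickle
s,c,im=pickle.load(open("w3.pkl","rb"))
f=onz(c,"wrist",316,128,.036);b=onz(c,"wrist",315,305,.036);print(f,b,(f+b)/2,np.linalg.norm(f-b))
for v in (140,290):
  g=im[v].astype(int); m=(g[280:350].min(1)>75); i=np.where(m)[0]+280
  l=onz(c,"wrist",i[0]-.5,v,.036);r=onz(c,"wrist",i[-1]+.5,v,.036);print(i[0],i[-1],l,r,(l+r)/2,np.linalg.norm(l-r))
E
```

```text
[ 0.5452 -0.206   0.036 ] [ 0.5379 -0.3344  0.036 ] [ 0.5415 -0.2702  0.036 ] 0.12853381782428341
292 337 [ 0.53   -0.2125  0.036 ] [ 0.5578 -0.214   0.036 ] [ 0.5439 -0.2132  0.036 ] 0.027863114137666678
296 332 [ 0.5244 -0.3197  0.036 ] [ 0.5513 -0.3211  0.036 ] [ 0.5379 -0.3204  0.036 ] 0.026941531991958614
```

>>> servo_tool(series=[[0,-0.05,3.5,0,0,0,1],[0,-0.05,6.5,0,0,0,1],[0,-0.05,7.35,0,0,0,1],[0,-0.05,7.35,0,0,0,0.6],[0,-0.05,7.35,0,0,0,0.2],[0,-0.05,7.35,0,0,0,0.1],[0,-0.05,7.35,0,0,0,0.1],[0,-0.05,7.35,0,0,0,0.1]])

```text
time: 4.55
ee_pos: [0.5424, -0.2707, 0.0304]
orientation: [2.275, 2.16, 0.001]
contact_force: [-1.1, 2.1, 7.3]
grip_width: 0.0289
```

```bash
python3 - <<'E'
from h import *
s=state();print(s)
E
```

```text
{'time': 4.55, 'joints': array([-0.5971,  0.5432, -0.2375,  0.7855, -0.0004,  1.0256]), 'joint_vel': array([-0.0018, -0.0017, -0.0005,  0.0005, -0.0006,  0.0008]), 'tau': array([ -0.2794, -76.7557,  29.8612,  -0.7959,  -0.0164,  -0.0675]), 'ee_pos': array([ 0.5424, -0.2707,  0.0304]), 'orientation': array([2.275 , 2.1599, 0.0009]), 'contact_force': array([-1.1496,  2.0628,  7.3276]), 'moment': array([ 0.2144,  0.394 , -0.099 ]), 'grip_width': 0.0289198959355225}
```

>>> servo_tool(series=[[0,0,-3,0,0,0,0.1],[0,0,-7,0,0,0,0.1],[0,0,-7.2,0,0,0,0.1],[0,0,-7.2,0,0,0,0.1]])

```text
time: 5.05
ee_pos: [0.542, -0.2704, 0.1022]
orientation: [2.275, 2.16, 0.001]
contact_force: [-0.0, 0.5, -2.6]
grip_width: 0.0292
```

```bash
python3 - <<'E'
from h import *
s=state();print(s["time"],s["ee_pos"],s["contact_force"],s["moment"],s["grip_width"])
print(delta([.5787,-.221,.1025],Rdown(np.radians(3))))
u=np.array([np.sin(np.radians(3)),-np.cos(np.radians(3)),0])
print(delta([.5761,-.1711,.1025],Rdown(np.radians(3))))
import pickle
s=state();c=calibration("wrist");im=get_image("wrist")
cv2.imwrite("pics/w4.png",im[:,:,::-1]); pickle.dump((s,c,im),open("w4.pkl","wb"))
E
```

```text
5.05 [ 0.542  -0.2704  0.1022] [-0.0142  0.4795 -2.6319] [-0.0158 -0.004  -0.0288] 0.029159505280916
(array([ 5.1284,  3.4124, -0.0345]), array([ 0.0035,  0.0029, -0.1043]))
(array([10.0982,  2.8936, -0.0498]), array([ 0.0035,  0.0029, -0.1043]))
```

View pics/w4.png

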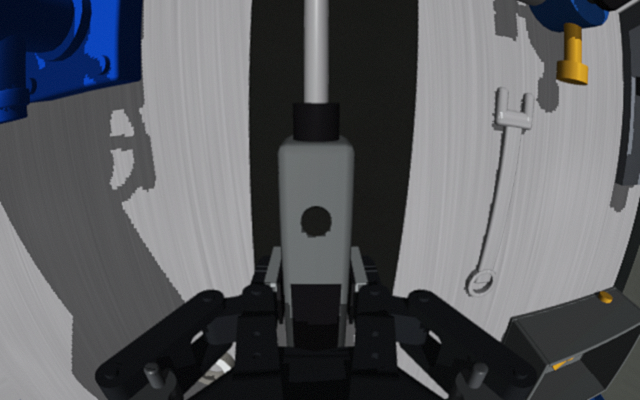

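>>> servo_tool(series=[[1.5,1.2,0,0.003,0.003,-0.04,0.1],[3.5,2.4,0,0.003,0.003,-0.08,0.1],[5.1,3.4,0,0.003,0.003,-0.104,0.1],[7,3.2,0,0.003,0.003,-0.104,0.1],[8.5,3.06,0,0.003,0.003,-0.104,0.1],[9,3,0,0.003,0.003,-0.104,0.1],[9.0,3,0,0.003,0.003,-0.104,0.1]])

```text
time: 5.98
ee_pos: [0.5762, -0.1818, 0.1017]
orientation: [-2.162, -2.278, -0.0]
contact_force: [-0.6, 0.0, -1.9]
grip_width: 0.0289
```

```bash
python3 - <<'E'
from h import *
s=state();print(s["time"],s["ee_pos"],s["contact_force"],s["grip_width"])
print(delta([.5761,-.1711,.1025],Rdown(np.radians(3))))
for n in ["side","top"]:
    im=get_image(n)[:,:,::-1]; cv2.imwrite(f"pics/{n}5.png",im)
    if n=="side": im=im[155:265,260:400];f=5.5
    else: im=im[140:210,240:400];f=5
    cv2.imwrite(f"pics/{n}5c.png",cv2.resize(im,None,fx=f,fy=f,interpolation=cv2.INTER_CUBIC))
E
```

```text
5.975 [ 0.5762 -0.1818  0.1017] [-0.6052  0.0255 -1.8659] 0.02894633976131941
(array([ 1.0678,  0.0468, -0.081 ]), array([-0.0003, -0.0005, -0.0002]))
```

View pics/side5c.png

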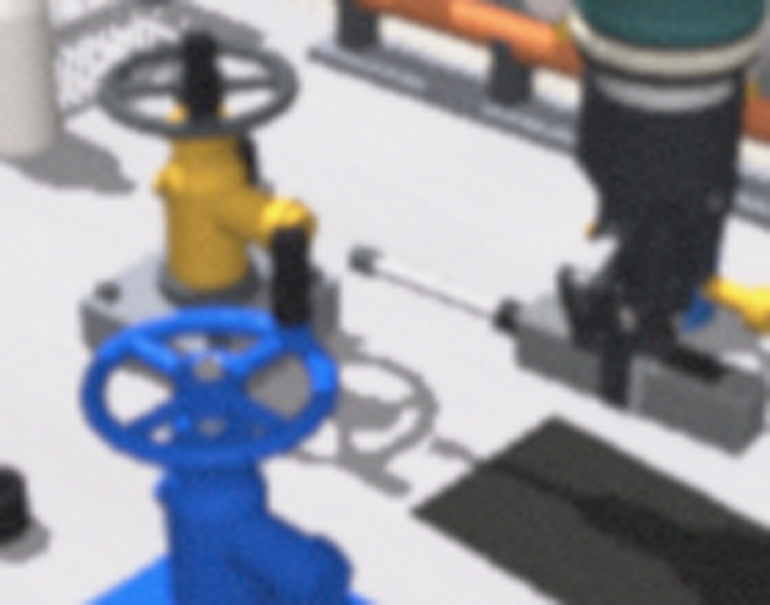

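View pics/top5c.png

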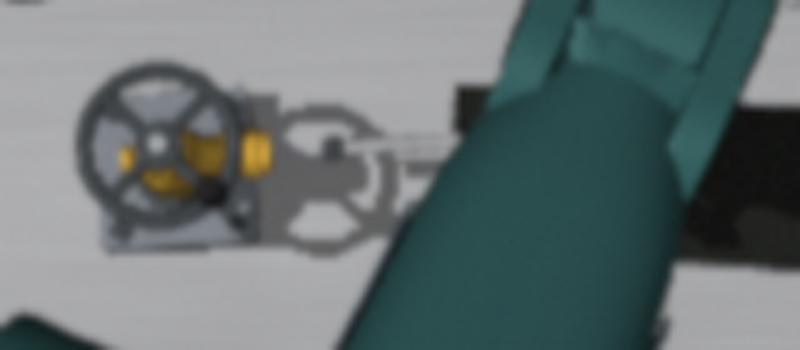

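```bash
python3 - <<'E'
from h import *
t=calibration("top");s=calibration("side")
T=lambda x,y:(240-.5+(x+.5)/5,140-.5+(y+.5)/5)
S=lambda x,y:(260-.5+(x+.5)/5.5,155-.5+(y+.5)/5.5)
print("top tip",onz(t,"top",*T(322,149),.095),onz(t,"top",*T(445,143),.095))
print("top mouth",onz(t,"top",*T(272,154),.095),onz(t,"top",*T(246,155),.095))
print("tri tip",tri([ray(t,"top",*T(322,149)),ray(s,"side",*S(352,257))]))
print("tri mouth",tri([ray(t,"top",*T(272,154)),ray(s,"side",*S(307,228))]))
# expected tip
st=state();Rm=R.from_rotvec(st["orientation"]).as_matrix()
tip=st["ee_pos"]+Rm@[.175,0,.0074];print("exp tip",tip, proj(t,"top",tip),T(322,149),proj(s,"side",tip),S(352,257))
m=np.array([.566,.0285,.095]);print("mouth proj",proj(t,"top",m),T(272,154),proj(s,"side",m),S(307,228))
E
```

```text
top tip [ 0.5678 -0.0065  0.095 ] [ 0.571  -0.0907  0.095 ]
top mouth [0.5647 0.0278 0.095 ] [0.5642 0.0456 0.095 ]
tri tip (array([ 0.5676, -0.0063,  0.095 ]), [np.float64(0.0002480521941829166), np.float64(0.0002480521941830608)])
tri mouth (array([0.5652, 0.0262, 0.1018]), [np.float64(0.0018380439936311517), np.float64(0.0018380439936311142)])
exp tip [ 0.5673 -0.0076  0.0943] [304.3417 169.5708] (304.0, 169.4) [323.9478 201.7161] (323.5909090909091, 201.3181818181818)
mouth proj [293.7865 170.0341] (294.0, 170.4) [314.4401 197.6798] (315.4090909090909, 196.04545454545456)
```

>>> servo_tool(series=[[0.5,0.03,-0.08,0,0,0,0.1],[1.0,0.05,-0.08,0,0,0,0.1],[1.0,0.05,-0.08,0,0,0,0.1],[1.0,0.05,-0.08,0,0,0,0.1]])

```text
time: 6.58
ee_pos: [0.5763, -0.1724, 0.1024]
orientation: [-2.163, -2.278, -0.0]
contact_force: [-0.3, 0.1, -2.2]
grip_width: 0.0293
```

>>> servo_tool(series=[[0,0,0,0,0,0,0.1],[0,0,0,0,0,0,0.1],[0,0,0,0,0,0,0.1],[0,0,0,0,0,0,0.1],[0,0,0,0,0,0,0.1],[0,0,0,0,0,0,0.1],[0,0,0,0,0,0,0.1],[0,0,0,0,0,0,0.1]])

```text
time: 7.58
ee_pos: [0.5763, -0.1724, 0.1024]
orientation: [-2.163, -2.278, -0.0]
contact_force: [-0.7, -0.6, -1.6]
grip_width: 0.0293
```

```bash
python3 - <<'E'
from h import *
st=state();Rm=R.from_rotvec(st["orientation"]).as_matrix()
tip=st["ee_pos"]+Rm@[.175,0,.0074];print(st["time"],st["ee_pos"],"exp tip",tip,Rm[:,0],st["joint_vel"])
im=get_image("side")[:,:,::-1]; cv2.imwrite("pics/side6.png",im)
cv2.imwrite("pics/side6c.png",cv2.resize(im[155:265,260:400],None,fx=5.5,fy=5.5,interpolation=cv2.INTER_CUBIC))
E
```

```text
7.575 [ 0.5763 -0.1724  0.1024] exp tip [0.5673 0.0024 0.0951] [-0.0517  0.9987  0.0004] [-0.0028  0.0003 -0.0001 -0.0001  0.0009 -0.    ]
```

View pics/side6c.png

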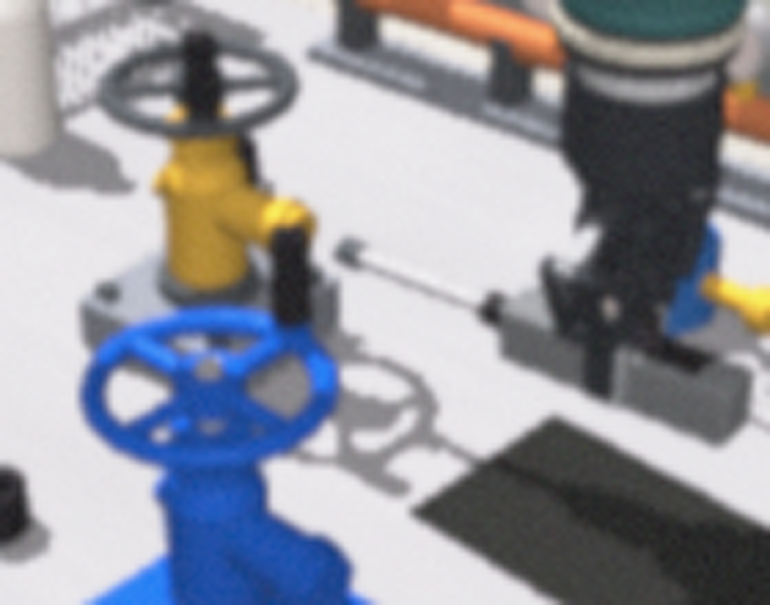

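```bash
python3 - <<'E'
from h import *
print(delta([.542,-.270,.1025],Rdown(np.radians(-3.1))),delta([.542,-.270,.0307],Rdown(np.radians(-3.1))))
E
```

```text
(array([-9.5731, -3.9312, -0.011 ]), array([-0.0002, -0.0003,  0.1058])) (array([-9.5757, -3.93  ,  7.169 ]), array([-0.0002, -0.0003,  0.1058]))
```

>>> servo_tool(series=[[0,0,0,0,0,0,0.1],[0,0,0,0,0,0,0.1],[-2,0,0,0,0,0,0.1],[-5,-1.0,0,0,0,0.03,0.1],[-7,-2.0,0,0,0,0.07,0.1],[-9,-3,0,0,0,0.106,0.1],[-9.57,-3.92,0,0,0,0.106,0.1],[-9.57,-3.92,0,0,0,0.106,0.1]])

```text
time: 8.62
ee_pos: [0.5414, -0.2701, 0.1024]
orientation: [-2.281, -2.159, -0.0]
contact_force: [0.1, 0.4, -2.2]
grip_width: 0.0287
```

```bash
python3 - <<'E'
from h import *
print(state()["ee_pos"],delta([.542,-.270,.0307],Rdown(np.radians(-3.1))))
E
```

```text
[ 0.5414 -0.2701  0.1024] (array([0.0058, 0.0604, 7.1713]), array([-0.0005, -0.0008, -0.0006]))
```

>>> servo_tool(series=[[0,0.05,3,0,0,0,0.1],[0,0.05,5.8,0,0,0,0.1],[0,0.05,6.7,0,0,0,0.1],[0,0.05,7.0,0,0,0,0.1],[0,0.05,7.15,0,0,0,0.1],[0,0.05,7.2,0,0,0,0.1],[0,0.05,7.2,0,0,0,0.1]])

```text
time: 9.5
ee_pos: [0.5421, -0.2702, 0.0309]
orientation: [-2.281, -2.16, -0.001]
contact_force: [0.1, 0.3, -1.8]
grip_width: 0.029
```

>>> servo_tool(series=[[0,0,0.05,0,0,0,0.1],[0,0,0.1,0,0,0,0.1],[0,0,0.12,0,0,0,0.1]])

```text
time: 9.88
ee_pos: [0.5422, -0.2703, 0.0304]
orientation: [2.281, 2.159, 0.001]
contact_force: [-3.4, 2.8, 11.7]
grip_width: 0.0293
```

Contact with the mat is made (up-force 11.7 N), so I'll open and then retreat.

>>> servo_tool(series=[[0,0,-0.05,0,0,0,0.3],[0,0,-0.05,0,0,0,0.6],[0,0,-0.05,0,0,0,1],[0,0,-0.05,0,0,0,1],[0,0,-4,0,0,0,1],[0,0,-9,0,0,0,1],[0,0,-14,0,0,0,1],[0,0,-19,0,0,0,1]])

```text
time: 10.88
ee_pos: [0.5419, -0.2701, 0.2222]
orientation: [2.281, 2.159, 0.001]
contact_force: [1.0, 0.0, -1.0]
grip_width: 0.0856
```

```bash
python3 - <<'E'
from h import *
import pickle
s=state();c=calibration("wrist");im=get_image("wrist")
print(s["time"],s["ee_pos"],s["grip_width"])
cv2.imwrite("pics/w7.png",im[:,:,::-1]); pickle.dump((s,c,im),open("w7.pkl","wb"))
cv2.imwrite("pics/side7.png",cv2.resize(get_image("side")[200:310,320:450,::-1],None,fx=5,fy=5))
print(delta([.5275,.062,.265],Rdown(np.radians(-3))))
E
```

```text
10.875 [ 0.5419 -0.2701  0.2222] 0.08563358846893562
(array([33.1655, -3.3947, -4.1025]), array([ 0.0073,  0.004 , -0.0023]))
```

View pics/w7.png

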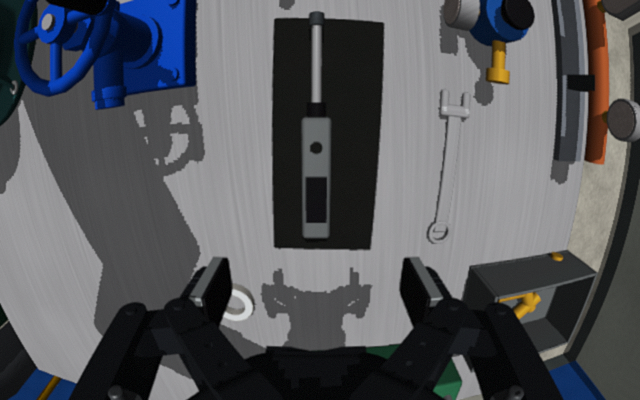

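View pics/side7.png

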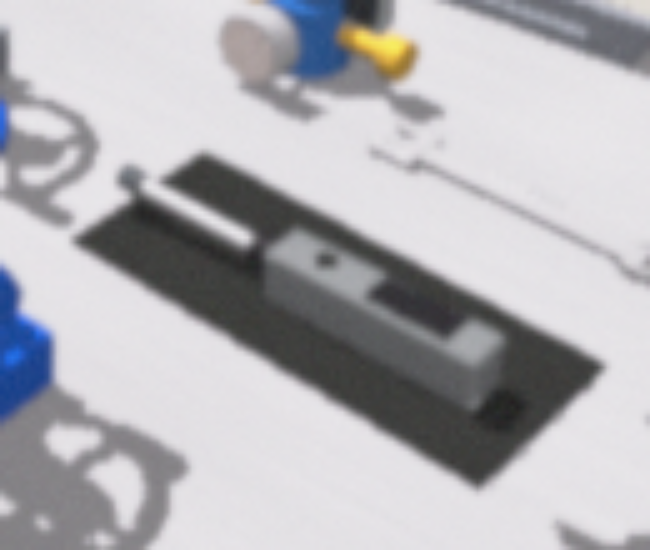

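>>> servo_tool(series=[[2,0,-4.5,0,0,0,1],[8,-1,-4.5,0.007,0.004,0,1],[14,-1.5,-4.5,0.007,0.004,0,1],[20,-2,-4.5,0.007,0.004,0,1],[26,-3,-4.5,0.007,0.004,0,1],[31,-3.4,-4.5,0.007,0.004,0,1],[31,-3.4,-4.5,0.007,0.004,0,1],[31,-3.4,-4.5,0.007,0.004,0,1]])

```text
time: 11.98
ee_pos: [0.5262, 0.0402, 0.2687]
orientation: [2.281, 2.16, -0.0]
contact_force: [0.1, 0.4, -0.3]
grip_width: 0.0855
```

```bash
python3 - <<'E'
from h import *
import pickle
s,c,im=pickle.load(open("w7.pkl","rb"))
for n,u,v,z in [("tip",316.5,12.5,.023),("front",316,119,.036),("rear",315,240,.036)]: print(n,onz(c,"wrist",u,v,z))
s=state();c=calibration("wrist");im=get_image("wrist")
print(s["time"],s["ee_pos"],s["grip_width"],s["joints"])
cv2.imwrite("pics/w8.png",im[:,:,::-1]); pickle.dump((s,c,im),open("w8.pkl","wb"))
E
```

```text
tip [ 0.5522 -0.0958  0.023 ]
front [ 0.5456 -0.2073  0.036 ]
rear [ 0.5375 -0.337   0.036 ]
11.975 [0.5262 0.0402 0.2687] 0.08546967430054958 [-0.0781  0.2638 -0.0055  1.3016 -0.0002  1.5469]
```

View pics/w8.png

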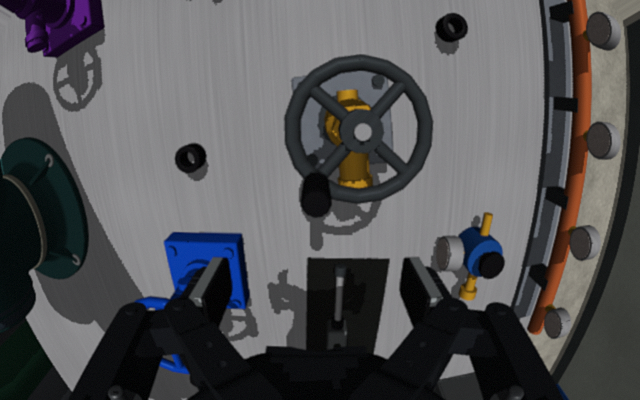

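```bash
python3 - <<'E'
from h import *
import pickle
s,c,im=pickle.load(open("w8.pkl","rb"))
w=im[:,:,::-1]
cv2.imwrite("pics/w8c.png",cv2.resize(w[50:225,275:440],None,fx=3.4,fy=3.4,interpolation=cv2.INTER_CUBIC))
# rim outer outline: points at angles -> fit circle on z=.165
pts=[]
for u,v in [(285,125),(433,128),(362,55),(300,83),(420,82),(421,173),(385,198)]:
    pts.append(onz(c,"wrist",u,v,.165)[:2])
pts=np.array(pts);A=np.c_[2*pts,np.ones(len(pts))];x=np.linalg.lstsq(A,(pts**2).sum(1),rcond=None)[0]
print(x[:2],np.sqrt(x[2]+x[:2]@x[:2]))
print(onz(c,"wrist",362,131,.177),onz(c,"wrist",316,204,.22))
E
```

```text
[0.5629 0.0983] 0.056005562685837965
[0.5609 0.0989 0.177 ] [0.5272 0.0625 0.22  ]
```

View pics/w8c.png

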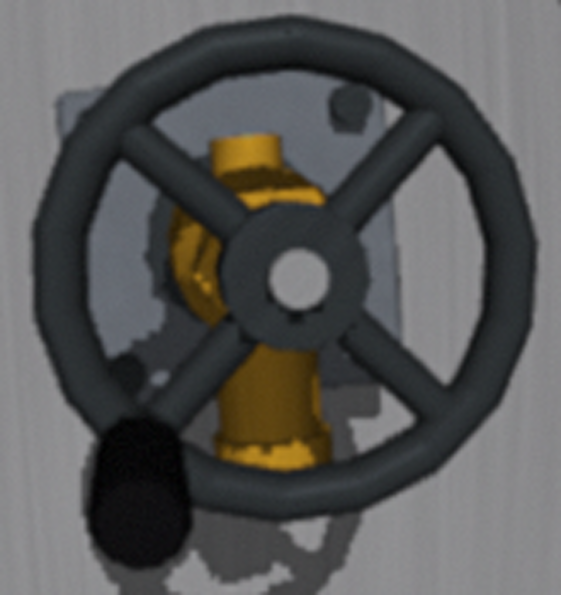

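```bash
python3 - <<'E'
from h import *
print(delta([.5272,.0625,.205],Rdown(np.radians(-3))))
E
```

```text
(array([ 2.2807, -0.0352,  6.3701]), array([-0.0001,  0.0002, -0.0028]))
```

>>> servo_tool(series=[[2.3,-0.03,0,0,0,0,1],[2.3,-0.03,2.5,0,0,0,1],[2.3,-0.03,5,0,0,0,1],[2.3,-0.03,6.37,0,0,0,1],[2.3,-0.03,6.37,0,0,0,0.6],[2.3,-0.03,6.37,0,0,0,0.2],[2.3,-0.03,6.37,0,0,0,0.02],[2.3,-0.03,6.37,0,0,0,0.02]])

```text
time: 13.02
ee_pos: [0.5276, 0.0627, 0.2057]
orientation: [2.281, 2.159, 0.001]
contact_force: [-1.6, 0.4, 5.9]
grip_width: 0.0174
```

```bash
python3 - <<'E'
from h import *
s=state();c=calibration("wrist");im=get_image("wrist")
print(s)
cv2.imwrite("pics/w9.png",im[:,:,::-1])
E
```

```text
{'time': 13.025, 'joints': array([-0.0351,  0.2921, -0.1378,  1.1398, -0.0003,  1.5909]), 'joint_vel': array([ 0.0039, -0.0023,  0.0012,  0.0038, -0.0033, -0.0005]), 'tau': array([ -0.0489, -60.7545,  35.2173,  -0.8277,   0.1361,  -0.0003]), 'ee_pos': array([0.5276, 0.0627, 0.2057]), 'orientation': array([2.2811, 2.1586, 0.0009]), 'contact_force': array([-1.5987,  0.3558,  5.8595]), 'moment': array([-0.0291,  0.4971, -0.0181]), 'grip_width': 0.017400968560022316}
```

View pics/w9.png

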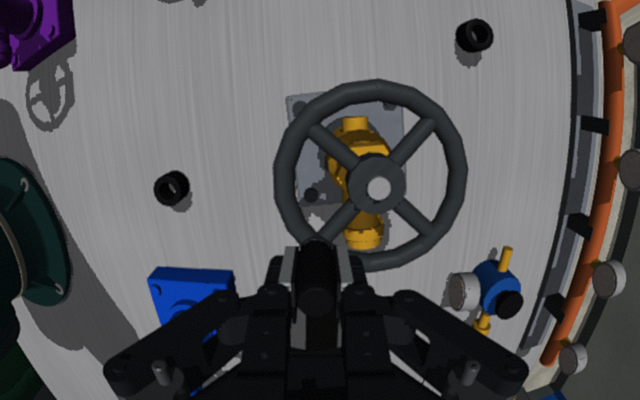

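```bash
cat > circ.py <<'E'
from h import *
import sys
W=np.array([.5622,.0985])
def ang(s=None):
    s=s or state(); v=s["ee_pos"][:2]-W; return np.degrees(np.arctan2(v[1],v[0])),np.linalg.norm(v)
def rows(step,n,a0=None,z=.2055,r=.05):
    s=state(); a,_=ang(s); a0=a if a0 is None else a0
    for i in range(1,n+1):
        b=np.radians(a0+step*i); d,w=delta([W[0]+r*np.cos(b),W[1]+r*np.sin(b),z],Rdown(np.radians(-3)),s)
        print(round(a0+step*i,1),np.round(d,2),np.round(w,3))
if __name__=="__main__":
    s=state();print("t",s["time"],"ang,r",ang(s),"F",s["contact_force"],"w",s["grip_width"],"z",s["ee_pos"][2],"vel",np.abs(s["joint_vel"]).max(), "j6",s["joints"][5])
    a=sys.argv
    if len(a)>2: rows(float(a[1]),int(a[2]),float(a[3]) if len(a)>3 else None)
E
python3 circ.py -8.5 8
```

```text
t 13.075 ang,r (np.float64(-134.01494844211248), np.float64(0.049823416022366764)) F [-0.5262 -0.6402  3.8814] w 0.017256089409790242 z 0.20571358407858786 vel 0.002266919888779979 j6 1.590908626815734
-142.5 [ 0.51 -0.53  0.02] [ 0.001  0.    -0.003]
-151.0 [ 1.11 -0.97  0.02] [ 0.001  0.    -0.003]
-159.5 [ 1.76 -1.32  0.02] [ 0.001  0.    -0.003]
-168.0 [ 2.46 -1.57  0.02] [ 0.001  0.    -0.003]
-176.5 [ 3.19 -1.71  0.02] [ 0.001  0.    -0.003]
-185.0 [ 3.93 -1.74  0.02] [ 0.001  0.    -0.003]
-193.5 [ 4.67 -1.66  0.02] [ 0.001  0.    -0.003]
-202.0 [ 5.38 -1.47  0.02] [ 0.001  0.    -0.003]
```

>>> servo_tool(series=[[0.51,-0.53,0,0,0,0,0.02],[1.11,-0.97,0,0,0,0,0.02],[1.76,-1.32,0,0,0,0,0.02],[2.46,-1.57,0,0,0,0,0.02],[3.19,-1.71,0,0,0,0,0.02],[3.93,-1.74,0,0,0,0,0.02],[4.67,-1.66,0,0,0,0,0.02],[5.38,-1.47,0,0,0,0,0.02]])

```text
time: 14.08
ee_pos: [0.5156, 0.1179, 0.2057]
orientation: [2.281, 2.159, 0.001]
contact_force: [-2.5, -2.6, 5.4]
grip_width: 0.0175
```

```bash
python3 circ.py -8.5 8
```

```text
t 14.075 ang,r (np.float64(157.42995766737948), np.float64(0.050440618438797116)) F [-2.4632 -2.6061  5.4405] w 0.01745758157507571 z 0.20571771850340492 vel 0.10599662288623207 j6 1.6963831323589178
148.9 [0.66 0.34 0.02] [ 0.001 -0.    -0.003]
140.4 [1.29 0.73 0.02] [ 0.001 -0.    -0.003]
131.9 [1.85 1.22 0.02] [ 0.001 -0.    -0.003]
123.4 [2.34 1.78 0.02] [ 0.001 -0.    -0.003]
114.9 [2.73 2.4  0.02] [ 0.001 -0.    -0.003]
106.4 [3.03 3.08 0.02] [ 0.001 -0.    -0.003]
97.9 [3.23 3.8  0.02] [ 0.001 -0.    -0.003]
89.4 [3.32 4.53 0.02] [ 0.001 -0.    -0.003]
```

```bash
python3 circ.py -8 8 | tail -8
```

```text
149.4 [0.63 0.32 0.02] [ 0.001 -0.    -0.003]
141.4 [1.22 0.68 0.02] [ 0.001 -0.    -0.003]
133.4 [1.76 1.13 0.02] [ 0.001 -0.    -0.003]
125.4 [2.23 1.64 0.02] [ 0.001 -0.    -0.003]
117.4 [2.63 2.21 0.02] [ 0.001 -0.    -0.003]
109.4 [2.94 2.84 0.02] [ 0.001 -0.    -0.003]
101.4 [3.16 3.5  0.02] [ 0.001 -0.    -0.003]
93.4 [3.29 4.18 0.02] [ 0.001 -0.    -0.003]
```

>>> servo_tool(series=[[0.63,0.32,0,0,0,0,0.02],[1.22,0.68,0,0,0,0,0.02],[1.76,1.13,0,0,0,0,0.02],[2.23,1.64,0,0,0,0,0.02],[2.63,2.21,0,0,0,0,0.02],[2.94,2.84,0,0,0,0,0.02],[3.16,3.5,0,0,0,0,0.02],[3.29,4.18,0,0,0,0,0.02]])

```text
time: 15.08
ee_pos: [0.5597, 0.1489, 0.2057]
orientation: [-2.281, -2.16, -0.002]
contact_force: [-2.8, 2.2, 4.9]
grip_width: 0.0172
```

```bash
python3 circ.py; python3 - <<'E'
from circ import *
# steps of 6 deg per call, two rows (half, full), direction by nominal angle, starting at measured
a,_=ang();Rt=R.from_rotvec(state()["orientation"]).as_matrix()
for k in range(40):
    a0=a-6*k
    f=lambda b:np.array([np.cos(np.radians(b)),np.sin(np.radians(b)),0])*5.0
    print(round(a0-6), *[np.round((Rt.T@(f(a0-q)-f(a0)))[:2],2) for q in (3,6)])
E
```

```text
t 15.075 ang,r (np.float64(92.85480046362927), np.float64(0.05050994849909671)) F [-2.7577  2.166   4.8789] w 0.017246777823378426 z 0.2057320119610422 vel 0.1471232934749578 j6 1.74449971341478
87 [0.02 0.26] [0.03 0.52]
81 [-0.01  0.26] [-0.03  0.52]
75 [-0.03  0.26] [-0.08  0.52]
69 [-0.06  0.25] [-0.14  0.51]
63 [-0.09  0.25] [-0.19  0.49]
57 [-0.11  0.24] [-0.24  0.47]
51 [-0.14  0.22] [-0.29  0.44]
45 [-0.16  0.21] [-0.33  0.41]
39 [-0.18  0.19] [-0.37  0.37]
33 [-0.2   0.17] [-0.41  0.33]
27 [-0.22  0.15] [-0.44  0.28]
21 [-0.23  0.12] [-0.47  0.24]
15 [-0.24  0.1 ] [-0.49  0.19]
9 [-0.25  0.07] [-0.51  0.14]
3 [-0.26  0.05] [-0.52  0.08]
-3 [-0.26  0.02] [-0.52  0.03]
-9 [-0.26 -0.01] [-0.52 -0.03]
-15 [-0.26 -0.03] [-0.52 -0.08]
-21 [-0.25 -0.06] [-0.51 -0.14]
-27 [-0.25 -0.09] [-0.49 -0.19]
-33 [-0.24 -0.11] [-0.47 -0.24]
-39 [-0.22 -0.14] [-0.44 -0.29]
-45 [-0.21 -0.16] [-0.41 -0.33]
-51 [-0.19 -0.18] [-0.37 -0.37]
-57 [-0.17 -0.2 ] [-0.33 -0.41]
-63 [-0.15 -0.22] [-0.28 -0.44]
-69 [-0.12 -0.23] [-0.24 -0.47]
-75 [-0.1  -0.24] [-0.19 -0.49]
-81 [-0.07 -0.25] [-0.14 -0.51]
-87 [-0.05 -0.26] [-0.08 -0.52]
-93 [-0.02 -0.26] [-0.03 -0.52]
-99 [ 0.01 -0.26] [ 0.03 -0.52]
-105 [ 0.03 -0.26] [ 0.08 -0.52]
-111 [ 0.06 -0.25] [ 0.14 -0.51]
-117 [ 0.09 -0.25] [ 0.19 -0.49]
-123 [ 0.11 -0.24] [ 0.24 -0.47]
-129 [ 0.14 -0.22] [ 0.29 -0.44]
-135 [ 0.16 -0.21] [ 0.33 -0.41]
-141 [ 0.18 -0.19] [ 0.37 -0.37]
-147 [ 0.2  -0.17] [ 0.41 -0.33]
```

>>> servo_tool(series=[[0.02,0.26,0,0,0,0,0.02],[0.03,0.52,0,0,0,0,0.02]])

```text
time: 15.32
ee_pos: [0.5652, 0.1489, 0.2057]
orientation: [-2.281, -2.16, -0.002]
contact_force: [-1.7, 1.0, 4.0]
grip_width: 0.0173
```

>>> servo_tool(series=[[-0.01,0.26,0,0,0,0,0.02],[-0.03,0.52,0,0,0,0,0.02]])

```text
time: 15.58
ee_pos: [0.5705, 0.1482, 0.2057]
orientation: [-2.281, -2.16, -0.002]
contact_force: [-1.7, 1.1, 4.0]
grip_width: 0.0171
```

>>> servo_tool(series=[[-0.03,0.26,0,0,0,0,0.02],[-0.08,0.52,0,0,0,0,0.02]])

```text
time: 15.82
ee_pos: [0.5758, 0.147, 0.2058]
orientation: [2.281, 2.16, 0.002]
contact_force: [-2.9, 0.2, 3.9]
grip_width: 0.0172
```

```bash
python3 circ.py
```

```text
t 15.825 ang,r (np.float64(74.39966334790033), np.float64(0.050402528371254585)) F [-2.9272  0.2174  3.8581] w 0.017182290137671974 z 0.20575119301280315 vel 0.05461123822728642 j6 1.7384395340995396
```

>>> servo_tool(series=[[-0.06,0.25,0,0,0,0,0.02],[-0.14,0.51,0,0,0,0,0.02]])

```text
time: 16.08
ee_pos: [0.5809, 0.1453, 0.2057]
orientation: [2.282, 2.16, 0.001]
contact_force: [-2.3, -0.2, 3.5]
grip_width: 0.0177
```

>>> servo_tool(series=[[-0.09,0.25,0,0,0,0,0.02],[-0.19,0.49,0,0,0,0,0.02]])

```text
time: 16.32
ee_pos: [0.5859, 0.1429, 0.2057]
orientation: [2.281, 2.159, 0.001]
contact_force: [-3.5, -0.4, 5.2]
grip_width: 0.0176
```

>>> servo_tool(series=[[-0.11,0.24,0,0,0,0,0.02],[-0.24,0.47,0,0,0,0,0.02]])

```text
time: 16.58
ee_pos: [0.5905, 0.1401, 0.2057]
orientation: [2.282, 2.159, 0.001]
contact_force: [-5.0, -1.3, 4.4]
grip_width: 0.0176
```

>>> servo_tool(series=[[-0.14,0.22,0,0,0,0,0.02],[-0.29,0.44,0,0,0,0,0.02]])

```text
time: 16.82
ee_pos: [0.5948, 0.1368, 0.2057]
orientation: [2.282, 2.159, 0.0]
contact_force: [-4.5, -0.5, 4.8]
grip_width: 0.0176
```

```bash
python3 circ.py
```

```text
t 16.825 ang,r (np.float64(49.62423504690598), np.float64(0.05028234924777647)) F [-4.483  -0.5053  4.7664] w 0.017626602388671978 z 0.20570737246479975 vel 0.03879877670067002 j6 1.7184452349982249
```

>>> servo_tool(series=[[-0.16,0.21,0,0,0,0,0.02],[-0.33,0.41,0,0,0,0,0.02]])

```text
time: 17.08
ee_pos: [0.5987, 0.133, 0.2057]
orientation: [2.282, 2.159, -0.0]
contact_force: [-5.5, -2.3, 5.2]
grip_width: 0.0172
```

>>> servo_tool(series=[[-0.18,0.19,0,0,0,0,0.02],[-0.37,0.37,0,0,0,0,0.02]])

```text
time: 17.32
ee_pos: [0.6021, 0.129, 0.2057]
orientation: [-2.282, -2.159, 0.001]
contact_force: [-5.3, -0.8, 6.5]
grip_width: 0.0176
```

>>> servo_tool(series=[[-0.2,0.17,0,0,0,0,0.02],[-0.41,0.33,0,0,0,0,0.02]])

```text
time: 17.58
ee_pos: [0.605, 0.1246, 0.2057]
orientation: [-2.281, -2.159, 0.001]
contact_force: [-6.6, -0.3, 5.8]
grip_width: 0.0174
```

>>> servo_tool(series=[[-0.22,0.15,0,0,0,0,0.02],[-0.44,0.28,0,0,0,0,0.02]])

```text
time: 17.82
ee_pos: [0.6075, 0.12, 0.2057]
orientation: [-2.281, -2.159, 0.002]
contact_force: [-6.3, 0.3, 6.0]
grip_width: 0.0174
```

```bash
python3 circ.py
```

```text
t 17.825 ang,r (np.float64(25.387832068862707), np.float64(0.05008804836189085)) F [-6.2911  0.2566  5.9665] w 0.01743827064158598 z 0.20571255454419937 vel 0.03007917955934536 j6 1.6892668241915645
```

>>> servo_tool(series=[[-0.23,0.12,0,0,0,0,0.02],[-0.47,0.23,0,0,0,0,0.02]])

```text
time: 18.08
ee_pos: [0.6094, 0.1152, 0.2057]
orientation: [-2.281, -2.159, 0.002]
contact_force: [-5.9, 0.4, 5.5]
grip_width: 0.0174
```

>>> servo_tool(series=[[-0.24,0.09,0,0,0,0,0.02],[-0.49,0.18,0,0,0,0,0.02]])

```text
time: 18.32
ee_pos: [0.6108, 0.1103, 0.2057]
orientation: [-2.28, -2.158, 0.001]
contact_force: [-5.4, 1.6, 5.7]
grip_width: 0.0175
```

>>> servo_tool(series=[[-0.25,0.07,0,0,0,0,0.02],[-0.51,0.12,0,0,0,0,0.02]])

```text
time: 18.58
ee_pos: [0.6116, 0.1053, 0.2057]
orientation: [-2.279, -2.158, 0.001]
contact_force: [-5.6, 1.7, 5.4]
grip_width: 0.0177
```

>>> servo_tool(series=[[-0.26,0.04,0,0,0,0,0.02],[-0.52,0.07,0,0,0,0,0.02]])

```text
time: 18.82
ee_pos: [0.6119, 0.1014, 0.2057]
orientation: [-2.276, -2.157, -0.003]
contact_force: [-4.7, 20.4, 4.7]
grip_width: 0.0176
```

```bash
python3 circ.py
```

```text
t 18.825 ang,r (np.float64(3.2944924596757077), np.float64(0.04982283656530295)) F [-4.7472 20.4068  4.6969] w 0.017586559347899555 z 0.20572010566379953 vel 0.04160154338704816 j6 1.6550402577856902
```

>>> servo_tool(series=[[-0.15,0.01,0,0,0,0,0.02],[-0.15,0.01,0,0,0,0,0.02],[-0.15,0.01,0,0,0,0,0.02]])

```text
time: 19.2
ee_pos: [0.6119, 0.1015, 0.2057]
orientation: [-2.273, -2.157, -0.006]
contact_force: [-4.3, 12.5, 4.5]
grip_width: 0.0174
```

```bash
python3 circ.py; python3 - <<'E'
from h import *
import pickle
s=state();c=calibration("wrist");im=get_image("wrist");cv2.imwrite("pics/w10.png",im[:,:,::-1]);pickle.dump((s,c,im),open("w10.pkl","wb"))
P=np.array([[.5276,.0627],[.5156,.1179],[.5597,.1489],[.5652,.1489],[.5705,.1482],[.5758,.147],[.5859,.1429],[.5948,.1368],[.6021,.129],[.6075,.12],[.6116,.1053]])
A=np.c_[2*P,np.ones(len(P))];x=np.linalg.lstsq(A,(P**2).sum(1),rcond=None)[0];print(x[:2],np.sqrt(x[2]+x[:2]@x[:2]))
E
```

```text
t 19.2 ang,r (np.float64(3.4297648836739776), np.float64(0.04981022841215618)) F [-4.2586 12.4992  4.4872] w 0.017351877962841634 z 0.205717935561049 vel 0.0015312600035217354 j6 1.6524534689427646
[0.562 0.099] 0.05003819763535446
```

View pics/w10.png

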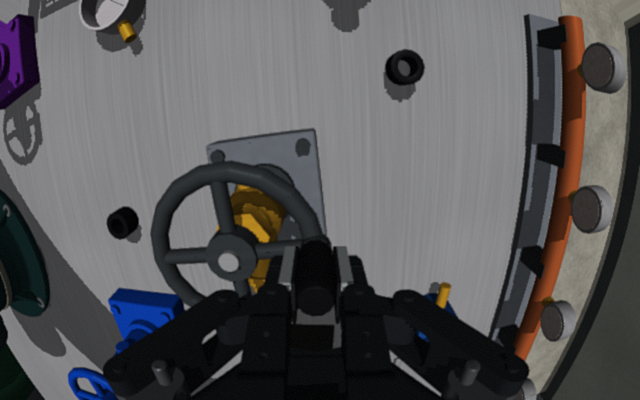

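Stop reached: 223° clockwise from the start, and a further push gave no motion with about 12–20 N of reaction. That reads as 0.62 turn open at the start, inside the stated range. Now I'll open it counter-clockwise.

```bash
sed -i 's/W=np.array(.*/W=np.array([.562,.099])/' circ.py; python3 circ.py 15 8 3
```

```text
t 19.25 ang,r (np.float64(2.8479964536590545), np.float64(0.049993774036984684)) F [-4.1897 12.1213  4.611 ] w 0.01733641799022357 z 0.20569193539750077 vel 0.0013625404714050211 j6 1.6524867059645971
18.0 [ 1.28 -0.31  0.03] [-0.003 -0.008 -0.   ]
33.0 [ 2.43 -0.93  0.04] [-0.003 -0.008 -0.   ]
48.0 [ 3.38 -1.83  0.05] [-0.003 -0.008 -0.   ]
63.0 [ 4.06 -2.94  0.06] [-0.003 -0.008 -0.   ]
78.0 [ 4.43 -4.19  0.07] [-0.003 -0.008 -0.   ]
93.0 [ 4.46 -5.5   0.07] [-0.003 -0.008 -0.   ]
108.0 [ 4.16 -6.77  0.07] [-0.003 -0.008 -0.   ]
123.0 [ 3.54 -7.91  0.07] [-0.003 -0.008 -0.   ]
```

>>> servo_tool(series=[[1.28,-0.31,0.02,-0.003,-0.008,0,0.02],[2.43,-0.93,0.03,-0.003,-0.008,0,0.02],[3.38,-1.83,0.04,-0.003,-0.008,0,0.02],[4.06,-2.94,0.05,-0.003,-0.008,0,0.02],[4.43,-4.19,0.06,-0.003,-0.008,0,0.02],[4.46,-5.5,0.06,-0.003,-0.008,0,0.02],[4.16,-6.77,0.06,-0.003,-0.008,0,0.02],[3.54,-7.91,0.06,-0.003,-0.008,0,0.02]])

```text
time: 20.25
ee_pos: [0.5344, 0.141, 0.2058]
orientation: [2.278, 2.163, 0.002]
contact_force: [7.1, -5.5, 0.5]
grip_width: 0.0174
```

```bash
python3 circ.py 15 8 123
```

```text
t 20.25 ang,r (np.float64(123.27204212369439), np.float64(0.050255407489119164)) F [ 7.1015 -5.4578  0.5377] w 0.017396066194401268 z 0.205768804284852 vel 0.25927992003750594 j6 1.7330475369937817
138.0 [-0.9  -0.91  0.03] [ 0.001 -0.001  0.   ]
153.0 [-2.02 -1.6   0.02] [ 0.001 -0.001  0.   ]
168.0 [-3.27 -1.97  0.02] [ 0.001 -0.001  0.   ]
183.0 [-4.57 -2.    0.02] [ 0.001 -0.001  0.   ]
198.0 [-5.84 -1.7   0.02] [ 0.001 -0.001  0.   ]
213.0 [-6.99 -1.07  0.02] [ 0.001 -0.001  0.   ]
228.0 [-7.94 -0.18  0.02] [ 0.001 -0.001  0.   ]
243.0 [-8.62  0.94  0.02] [ 0.001 -0.001  0.   ]
```

>>> servo_tool(series=[[-0.9,-0.91,0.02,0,0,0,0.02],[-2.02,-1.6,0.02,0,0,0,0.02],[-3.27,-1.97,0.02,0,0,0,0.02],[-4.57,-2.0,0.02,0,0,0,0.02],[-5.84,-1.7,0.02,0,0,0,0.02],[-6.99,-1.07,0.02,0,0,0,0.02],[-7.94,-0.18,0.02,0,0,0,0.02],[-8.62,0.94,0.02,0,0,0,0.02]])

```text
time: 21.25
ee_pos: [0.5394, 0.054, 0.2056]
orientation: [-2.278, -2.162, -0.003]
contact_force: [3.3, 12.6, 7.2]
grip_width: 0.0172
```

```bash
python3 circ.py 15 8 243
```

```text
t 21.25 ang,r (np.float64(-116.68900525705757), np.float64(0.050317069203680446)) F [ 3.2599 12.5814  7.1567] w 0.017169930215964253 z 0.20564917852403503 vel 0.20618711572750947 j6 1.5712974253073404
258.0 [-0.33  1.24  0.01] [ 0.001 -0.002  0.   ]
273.0 [-0.37  2.54  0.02] [ 0.001 -0.002  0.   ]
288.0 [-0.06  3.81  0.02] [ 0.001 -0.002  0.   ]
303.0 [0.56 4.96 0.02] [ 0.001 -0.002  0.   ]
318.0 [1.46 5.91 0.02] [ 0.001 -0.002  0.   ]
333.0 [2.57 6.59 0.03] [ 0.001 -0.002  0.   ]
348.0 [3.82 6.96 0.03] [ 0.001 -0.002  0.   ]
363.0 [5.13 7.   0.03] [ 0.001 -0.002  0.   ]
```

>>> servo_tool(series=[[-0.3,1.24,0.01,0,-0.002,0,0.02],[-0.33,2.54,0.02,0,-0.002,0,0.02],[-0.04,3.81,0.02,0,-0.002,0,0.02],[0.57,4.95,0.02,0,-0.002,0,0.02],[1.46,5.9,0.02,0,-0.002,0,0.02],[2.57,6.59,0.02,0,-0.002,0,0.02],[3.82,6.96,0.02,0,-0.002,0,0.02],[5.13,7.0,0.02,0,-0.002,0,0.02]])

```text
time: 22.25
ee_pos: [0.612, 0.1007, 0.2056]
orientation: [2.279, 2.161, -0.001]
contact_force: [-4.9, -3.1, 8.9]
grip_width: 0.0172
```

```bash
python3 circ.py 15 8 3
```

```text
t 22.25 ang,r (np.float64(1.9204358440193168), np.float64(0.05000942168528436)) F [-4.8573 -3.1491  8.8945] w 0.01717256520736692 z 0.20564945983667868 vel 0.1716123214131813 j6 1.6559904507967216
18.0 [ 1.36 -0.32  0.01] [ 0.     0.001 -0.001]
33.0 [ 2.51 -0.94  0.01] [ 0.     0.001 -0.001]
48.0 [ 3.46 -1.84  0.01] [ 0.     0.001 -0.001]
63.0 [ 4.14 -2.95  0.01] [ 0.     0.001 -0.001]
78.0 [ 4.51 -4.2   0.01] [ 0.     0.001 -0.001]
93.0 [ 4.54 -5.51  0.01] [ 0.     0.001 -0.001]
108.0 [ 4.23 -6.78  0.01] [ 0.     0.001 -0.001]
123.0 [ 3.61 -7.92  0.01] [ 0.     0.001 -0.001]
```

One turn done; starting the second.

>>> servo_tool(series=[[1.36,-0.32,0.01,0,0,0,0.02],[2.51,-0.94,0.01,0,0,0,0.02],[3.46,-1.84,0.01,0,0,0,0.02],[4.14,-2.95,0.01,0,0,0,0.02],[4.5,-4.2,0.01,0,0,0,0.02],[4.52,-5.51,0.01,0,0,0,0.02],[4.22,-6.76,0.01,0,0,0,0.02],[3.6,-7.9,0.01,0,0,0,0.02]])

```text
time: 23.25
ee_pos: [0.5346, 0.1409, 0.2057]
orientation: [-2.279, -2.162, -0.001]
contact_force: [2.6, 2.9, 7.1]
grip_width: 0.0169
```

```bash
python3 circ.py 15 8 123
```

```text
t 23.25 ang,r (np.float64(123.16532820626266), np.float64(0.05006809195910807)) F [2.6496 2.8712 7.1137] w 0.01691429598373225 z 0.20570740831250497 vel 0.2618686632258997 j6 1.7333788575238303
138.0 [-0.9  -0.93  0.02] [-0.    -0.001 -0.   ]
153.0 [-2.01 -1.61  0.02] [-0.    -0.001 -0.   ]
168.0 [-3.26 -1.98  0.02] [-0.    -0.001 -0.   ]
183.0 [-4.57 -2.02  0.02] [-0.    -0.001 -0.   ]
198.0 [-5.83 -1.71  0.02] [-0.    -0.001 -0.   ]
213.0 [-6.98 -1.09  0.02] [-0.    -0.001 -0.   ]
228.0 [-7.93 -0.19  0.02] [-0.    -0.001 -0.   ]
243.0 [-8.61  0.92  0.02] [-0.    -0.001 -0.   ]
```

>>> servo_tool(series=[[-0.9,-0.93,0.01,0,0,0,0.02],[-2.01,-1.6,0.01,0,0,0,0.02],[-3.26,-1.96,0.01,0,0,0,0.02],[-4.55,-2.0,0.01,0,0,0,0.02],[-5.8,-1.7,0.01,0,0,0,0.02],[-6.95,-1.09,0.01,0,0,0,0.02],[-7.9,-0.2,0.01,0,0,0,0.02],[-8.56,0.91,0.01,0,0,0,0.02]])

```text
time: 24.25
ee_pos: [0.5392, 0.0543, 0.2057]
orientation: [-2.278, -2.161, -0.001]
contact_force: [0.4, 8.5, 8.0]
grip_width: 0.0173
```

```bash
python3 circ.py 14 8 243
```

```text
t 24.25 ang,r (np.float64(-116.97834097327608), np.float64(0.050208869719782)) F [0.3928 8.4663 8.0007] w 0.017326919442731775 z 0.20568211121215335 vel 0.20397655035034915 j6 1.5729354741059847
257.0 [-0.34  1.17  0.02] [-0.001 -0.001 -0.001]
271.0 [-0.4   2.39  0.02] [-0.001 -0.001 -0.001]
285.0 [-0.17  3.59  0.02] [-0.001 -0.001 -0.001]
299.0 [0.35 4.69 0.02] [-0.001 -0.001 -0.001]
313.0 [1.12 5.64 0.02] [-0.001 -0.001 -0.001]
327.0 [2.09 6.37 0.02] [-0.001 -0.001 -0.001]
341.0 [3.21 6.85 0.02] [-0.001 -0.001 -0.001]
355.0 [4.42 7.04 0.02] [-0.001 -0.001 -0.001]
```

>>> servo_tool(series=[[-0.31,1.17,0.01,0,0,0,0.02],[-0.37,2.39,0.01,0,0,0,0.02],[-0.14,3.58,0.01,0,0,0,0.02],[0.37,4.68,0.01,0,0,0,0.02],[1.13,5.62,0.01,0,0,0,0.02],[2.1,6.36,0.01,0,0,0,0.02],[3.21,6.84,0.01,0,0,0,0.02],[4.42,7.03,0.01,0,0,0,0.02]])

```text
time: 25.25
ee_pos: [0.6117, 0.0937, 0.2056]
orientation: [-2.279, -2.16, 0.002]
contact_force: [-5.9, -2.4, 11.2]
grip_width: 0.0169
```

```bash
python3 circ.py 4 2 -5
```

```text
t 25.25 ang,r (np.float64(-6.043016242541206), np.float64(0.050025991105407105)) F [-5.8701 -2.3795 11.1765] w 0.016949252284528527 z 0.20564461069049028 vel 0.15645312263380282 j6 1.644883712615533
-1.0 [0.44 0.   0.01] [-0.001  0.    -0.001]
3.0 [ 0.79 -0.02  0.01] [-0.001  0.    -0.001]
```

>>> servo_tool(series=[[0.44,0.0,0,0,0,0,0.02],[0.83,-0.02,0,0,0,0,0.02],[0.83,-0.02,0,0,0,0,0.02],[0.83,-0.02,0,0,0,0,0.02]])

```text
time: 25.75
ee_pos: [0.6119, 0.1013, 0.2057]
orientation: [-2.28, -2.16, 0.003]
contact_force: [-0.8, 2.2, 7.1]
grip_width: 0.0172
```

```bash
python3 circ.py; python3 - <<'E'
from h import *
import pickle
s=state();c=calibration("wrist");im=get_image("wrist");cv2.imwrite("pics/w11.png",im[:,:,::-1]);pickle.dump((s,c,im),open("w11.pkl","wb"))
s0,c0,im0=pickle.load(open("w10.pkl","rb"))
print(s0["ee_pos"],s["ee_pos"])
f=lambda a:cv2.resize(a[130:310,140:350,::-1],None,fx=1.9*2/2,fy=1.9)
cv2.imwrite("pics/cmp.png",np.hstack([f(im0),f(im)]))
E
```

```text
t 25.75 ang,r (np.float64(2.639269478724071), np.float64(0.04995473079986499)) F [-0.8131  2.165   7.135 ] w 0.017229790918927786 z 0.20566723662771177 vel 0.002296169871652795 j6 1.657559685887602
[0.6119 0.1015 0.2057] [0.6119 0.1013 0.2057]
```

View pics/cmp.png

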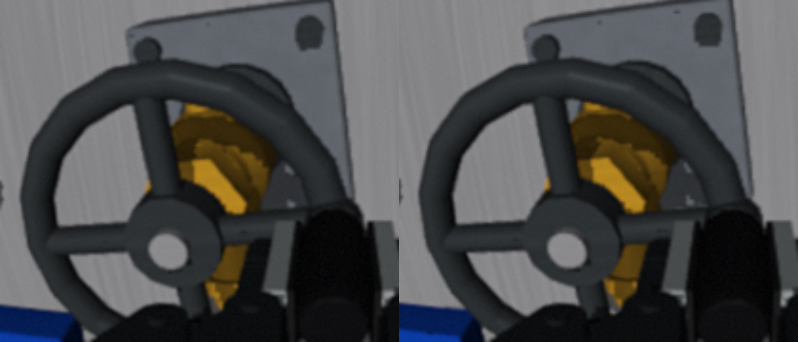

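```bash
cat > spoke.py <<'E'
from h import *
import pickle,sys
def prof(f):
    s,c,im=pickle.load(open(f,"rb")); W=np.array([.562,.099])
    out=[]
    for a in np.arange(60,220,.25):
        v=[]
        for r in np.arange(.026,.040,.001):
            p=proj(c,"wrist",[W[0]+r*np.cos(np.radians(a)),W[1]+r*np.sin(np.radians(a)),.165])
            v.append(cv2.getRectSubPix(im,(1,1),(float(p[0]),float(p[1])))[0,0].astype(float).mean())
        out.append(np.mean(v))
    return np.arange(60,220,.25),np.array(out)
P=[prof(f) for f in sys.argv[1:]]
for f,(a,p) in zip(sys.argv[1:],P):
    d=p<85; 
    e=np.where(np.diff(d.astype(int)))[0]; print(f,a[e],)
a,p0=P[0]
for _,p in P[1:]:
    for lo,hi in ((80,110),(165,205)):
        m=(a>lo)&(a<hi); sh=np.arange(-5,5.1,.1)
        sc=[np.sum((np.interp(a[m]+x,a,p)-p0[m])**2) for x in sh]; print(lo,hi,"shift deg",sh[np.argmin(sc)])
E
python3 spoke.py w10.pkl w11.pkl
```

```text
w10.pkl [103.5  174.5  193.75]
w11.pkl [103.   173.75 193.25]
80 110 shift deg -0.6000000000000156
165 205 shift deg -0.6000000000000156
```

>>> servo_tool(series=[[0.07,0,0,0,0,0,0.02],[0.07,0,0,0,0,0,0.02],[0.07,0,0,0,0,0,0.02],[0.07,0,0,0,0,0,0.02]])

```text
time: 26.3
ee_pos: [0.6119, 0.1013, 0.2057]
orientation: [-2.28, -2.159, 0.003]
contact_force: [-0.5, 1.6, 6.9]
grip_width: 0.0171
```

```bash
python3 circ.py; python3 - <<'E'
from h import *
import pickle
s=state();c=calibration("wrist");im=get_image("wrist");cv2.imwrite("pics/w12.png",im[:,:,::-1]);pickle.dump((s,c,im),open("w12.pkl","wb"))
E
python3 spoke.py w10.pkl w12.pkl
```

```text
t 26.3 ang,r (np.float64(2.6476585122082703), np.float64(0.04995961618155875)) F [-0.4789  1.6269  6.8562] w 0.01712250539665347 z 0.205702133016146 vel 0.0010068159540015198 j6 1.657869766484552
w10.pkl [103.5  174.5  193.75]
w12.pkl [102.75 173.75 193.25]
80 110 shift deg -0.7000000000000153
165 205 shift deg -0.6000000000000156
```

>>> servo_tool(series=[[0.1,0,0,0,0,0,0.02],[0.14,0,0,0,0,0,0.02],[0.14,0,0,0,0,0,0.02],[0.14,0,0,0,0,0,0.02]])

```text
time: 26.85
ee_pos: [0.6119, 0.1016, 0.2057]
orientation: [-2.281, -2.159, 0.005]
contact_force: [0.1, -0.9, 6.8]
grip_width: 0.0175
```

```bash
python3 circ.py; python3 - <<'E'
from h import *
import pickle
s=state();c=calibration("wrist");im=get_image("wrist");cv2.imwrite("pics/w13.png",im[:,:,::-1]);pickle.dump((s,c,im),open("w13.pkl","wb"))
im=get_image("top");cv2.imwrite("pics/top13.png",im[:,:,::-1])
im=get_image("side");cv2.imwrite("pics/side13.png",im[:,:,::-1])
E
python3 spoke.py w10.pkl w13.pkl
```

```text
t 26.85 ang,r (np.float64(2.9341294131961213), np.float64(0.049948361099655406)) F [ 0.0908 -0.8875  6.8439] w 0.017522934680125248 z 0.2056643041137617 vel 0.0013423957054723348 j6 1.6593155911023423
w10.pkl [103.5  174.5  193.75]
w13.pkl [103.  174.  193.5]
80 110 shift deg -0.500000000000016
165 205 shift deg -0.500000000000016
```

View pics/side13.png

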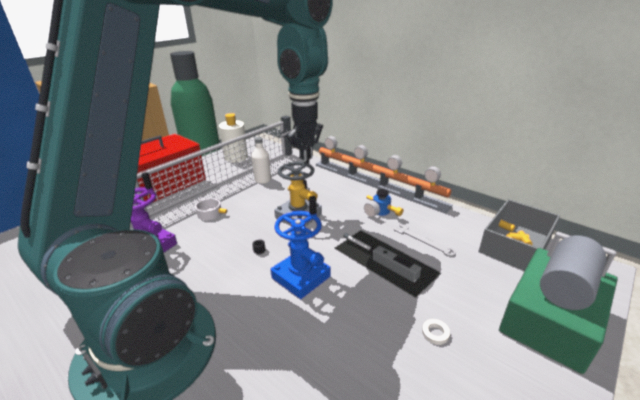

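View pics/w13.png

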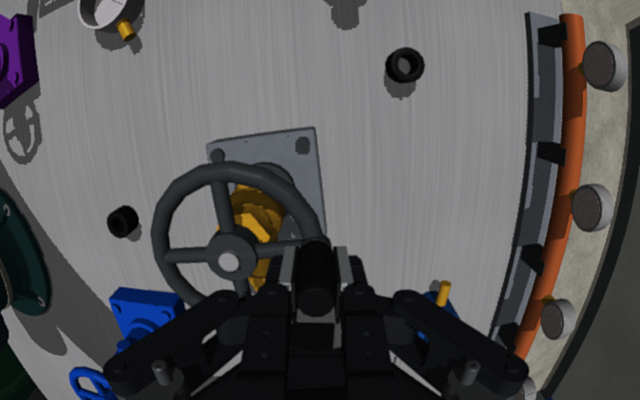

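```bash
python3 -c "
from plant import *
print(close_job())"
```

```text
the job is handed in; nothing more can be done
None
```

I did the job in the order asked and handed it in at about 27 s of the 69 s allowed. My checks came out as intended, with the disagreements noted below.

- **Probe:** I held the wand level with its tip on the brass outlet's axis for about 1.5 s, without touching the valve. The tip stood about 34 mm from the outlet point. It was about 26 mm from the brass face I could see, which measured 70 mm from the valve axis rather than the stated 62 mm, so I placed the tip between the two readings.
- **Back on the mat:** The probe lies flat within about 2–3 mm of where it started. The end of the nose sits about at the mat's edge, as it did before.
- **Closing:** The wheel turned about 223° clockwise (0.62 turn) to the stop. A further push met 12–20 N and gave no movement.
- **Opening:** I then backed it off two turns counter-clockwise. Comparing the spokes with the picture at the stop puts the wheel about 0.5° short of exactly two turns. A first correction did not move it and a second gained only about 0.1–0.2°, so I left it there.
- **Final state:** The gripper still holds the spinner handle and the wheel is at rest. About 7 N of force remains along the handle. In the last wrist and side pictures, everything else in view looked unmoved.

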